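Power up the bench counter and hold its count key

ROBOT

A 7-joint arm with a two-finger parallel gripper is mounted at the origin on a cart in front of the work surface, level with it; the furniture and walls round the work are solid. World frame = base frame: x ahead of the robot, y to its left, z up, the work surface at z = 0. Lengths are in m, angles in rad, forces in N, time in s.
With the tool pointing down it reaches from about 0.425 to 0.95 m from the base axis. Payload 4.7 kg.
Tool frame: the origin (TCP) lies midway between the tips of the shut fingers; the grasp point (between the pads) lies 19 mm behind it; z points along the fingers, x is the direction in which the jaws open and shut, and the axes are right-handed (so a half turn about z gives the same grasp; the last joint's range is limited). The gripper opens to 87 mm and grips with 3 to 60 N. Pads are 19 mm wide; open, the fingers measure 117 mm over their backs; the gripper's body (75 mm by 190 mm) begins 51 mm behind the grasp point.
Start: joints at [1.254, 0.469, -0.049, 1.532, 0.024, 1.141, -0.082], TCP at [0.192, -0.647, 0.223] pointing down, gripper open.
Joint ranges: [-2.59, 2.59], [-0.33, 1.99], [-1.39, 1.29], [0.1, 2.45], [-1.04, 4.18], [0.21, 1.99], [-2.66, 2.66]. Speed limits (rad/s): [2.57, 2.57, 3.14, 3.14, 3.14, 3.14, 3.14].

INTERFACE

Orientations are given as a unit quaternion [w, x, y, z].
In Python, from cell import manip gives the robot as it stands. The module is installed in compiled form; this text tells all that it offers.
- The arm moves only by the tool carry_out, never from a script. Its argument "moves" is a list that holds one entry, the list of rows, each a list of 7 numbers: the turn, a rotation vector about the tool's x, y, z in degrees, then the shift along the tool's x, y, z in mm, then the finger opening in mm, from 0 to 87. In form: [[[rx, ry, rz, tx, ty, tz, jaw], ...]]. A call has exactly 10 rows; each row is the pose to reach, as a shift and turn from the pose measured when the call began, along the tool's axes at that moment; what a row does not reach only later rows make up. A row lasts 1/8 s, in which the tool goes at most 62.5 mm and 10.7 degrees, less where a joint would pass 70% of its speed; a pose out of reach is approached as far as the arm can. A call with a gripper value outside its range is refused whole. The fingers move at their own pace and stop on an object; "newtons" is the grip in N (left out, the last holds). Time passes only in rows, so rows that repeat a pose let the fingers close, or fill a call up. It gives the time, the measured TCP pose, the force and the opening at its end, in the units of the state.
- manip.get_state(): the state, without advancing time (a new reading comes with each control period).
- manip.camera(name): name is "scene" or "side" or "wrist"; returns the picture (384x512x3 uint8, red, green, blue); there is no depth.
- manip.camera_model(name): a dict with "intrinsics" (3x3 intrinsics, pixels), "cam_to_world" (4x4, takes a point from camera to world coordinates). Camera axes: x right, y up, looking along -z (the intrinsics and any distortion apply to the point x, -y, -z); pixel columns grow to the right and rows downward; lengths in m; the calibration is good to about 2 mm. A picture is of the moment at which its call begins: read the wrist's pose just before it. camera_model takes no time and is no camera call; for the wrist camera it gives the pose at the moment of the call.
- manip.sign_off(): hands the job in, once; it reports no verdict.
The state is a dict: "clock": time; "joint_pos": joint angles; "joint_vel": joint speeds; "joint_efforts": joint torques, N m; "eef_pos": TCP position; "eef_rot": TCP orientation; "ft_force": force on the tool from outside, world axes, zero at the start; "wrist_torque": the same for the moment, N m; "grip_width": finger opening in m.
Only numpy, scipy, OpenCV 4.12 (cv2) and the standard library are available. Lean on these libraries where they do the work, as an engineer would, in place of code of your own. Each camera call takes 0.05 s, during which the arm holds its last target.

TASK

Start a count on the bench counter, using only the fingertips: first tip the paddle rocker on the supply box fully over by pressing down the half that stands up, then push the square key on the console all the way down so that it stays down, then press the round key all the way down and finish while still holding it down. Press the keys in that order, do not press the long bar key, and leave the loose things where they lie; nothing is to be picked up.

Things in the scene. Friction and masses are not known exactly. Their poses are not given: they have to be found in the camera images.
- supply_box: Fixed grey supply box, 130 x 110 x 68 mm (x, y, z), with one paddle rocker in the middle of its top inside a black bezel 4 mm high. Origin: centre of its underside, on the bench; z up; the paddle's long side lies along its x. Stands to the robot's left or right of the console, turned up to 0.3 rad.
- paddle (a joint): Angle (rad) of the supply box's paddle rocker, a flat grey plate 66 x 33 x 8 mm on a hinge across its middle, 9 mm above the box top. About -0.16 = off (as found: the -x half, nearer the robot, stands up, the far half is down); +0.17 = on (near half pressed fully down). Moved by about 2 N at 20 mm from the hinge; friction leaves it where it is put. The tops of the ends move about 11 mm from off to on.
- paddle_on (a point): Point on the upper face of the paddle's half that stands up, on its centre line 20 mm from the hinge and 13 mm from the end: the place to press. Moves with the paddle: about 84 mm above the bench when off, 78 mm when on. z is the plate's normal, x its long side.
- console: Fixed grey counter console, 130 x 230 x 45 mm (x, y, z), with a 23 mm higher display hood along its far (+x) edge (hood front 59 mm behind the keys' line). Origin: centre of its underside; z up. Three key modules stand in a row along its y, 62 mm apart, 30 mm on the robot's side of its middle, in any order.
- square_module: Aluminium plate 56 x 56 x 4 mm on the console top, carrying the square key. Origin: centre of its underside, 45 mm above the bench; z up.
- square_key (a joint): Depth (m) of the black square key, 26 x 26 mm, standing 12 mm above its plate: 0 = up, 0.006 = fully down. Needs about 3 N; it stays where it is pushed (no spring).
- square_top (a point): Centre of the square key's top face, 61 mm above the bench when up; moves with the key.
- round_module: Aluminium plate 56 x 56 x 4 mm on the console top, carrying the round key. Origin: centre of its underside, 45 mm above the bench; z up.
- round_key (a joint): Depth (m) of the black round key, 30 mm in diameter, standing 12 mm above its plate: 0 = up, 0.006 = fully down. Sprung: 2 N to start, 5 N fully down; comes back up when let go.
- round_top (a point): Centre of the round key's top face, 61 mm above the bench when up; moves with the key.
- bar_key (a joint): Depth (m) of the black long bar key, 46 mm (along the console's x) by 14 mm, standing 12 mm above its plate: 0 = up, 0.006 = down, sprung. Not to be pressed.
- bar_top (a point): Centre of the bar key's top face, 61 mm above the bench when up.
- cell: Loose round battery cell, 33 mm thick, 60 mm long, lying behind the console. Origin: under its middle.
- adapter: Loose metal coax adapter, 16 x 34 x 14 mm, lying in front of the console. Origin: under its middle.
- reel: Loose reel of solder wire, 54 mm in diameter, 32 mm high, behind the supply box. Origin: centre of its underside.
- planchet: Loose shallow metal disc, 49 mm in diameter, 9 mm high, in front of the supply box. Origin: centre of its underside.
Not all that is in view belongs to the job. Leave any turquoise look-alike of the supply_box alone.

How it is judged:
On the way, in this order (a step that is already met when the one before it is completed fails the run):
1. the paddle rocker is tipped to on (value of joint paddle above 0.11 rad), for 0.1 s.
2. the square key is down (value of joint square_key above 0.0045 m), for 0.1 s.
3. the round key is held down (value of joint round_key above 0.0042 m), for 0.3 s.
At the end, for the whole second after the job is handed in: The paddle is over to on (more than 0.11 of 0.17 rad), the square key is down (more than 4.5 of 6 mm), and the fingers hold the round key down (more than 4.2 of 6 mm, over 1 N); the bar key is up (less than 2 mm down) (value of joint paddle above 0.11 rad and value of joint square_key above 0.0045 m and value of joint round_key above 0.0042 m and value of joint bar_key below 0.002 m and contact force between the fingers and round_module above 1 N); the arm keeps its last pose, push and grip.
It fails at once if the square key is pressed before the paddle is on (value of joint square_key above 0.003 m and value of joint paddle below 0.09 rad).
It fails at once if the round key is pressed before the square key is down (value of joint round_key above 0.003 m and value of joint square_key below 0.004 m).
It fails at once if the round key is pressed before the paddle is on (value of joint round_key above 0.003 m and value of joint paddle below 0.09 rad).
It fails at once if the bar key is pressed (3 mm or more) (value of joint bar_key above 0.003 m).
It fails at once if a loose thing (cell, adapter, reel or disc) is moved more than 25 mm or lifted (distance of any of cell, adapter, reel, planchet from where it was at the start of the episode above 0.025 m).
It also fails if it takes over 40 s, if anything falls off the work surface, if the arm or the gripper's body presses on something with over 40 N, if the wrist force passes 120 N, or if a joint passes its speed limit or range.

## Working session

There is one attempt and no reset: what is moved stays moved. The work goes in short steps, Python scripts to look and compute and a tool call to move; the robot and the scene stay as the last step left them, time stands still between calls to the robot, and variables do not carry over. Pictures are saved under pics/ and viewed, and the job is handed in when it is done.

Besides the shell and the picture viewer there is one more tool, called after "Emit:" by a JSON object that holds its "name" and its "arguments". carry_out: Moves the arm, as the interface text tells. Its arguments: {"type":"object","properties":{"moves":{"type":"array","items":{"type":"array","items":{"type":"array","items":{"type":"number"}}}},"newtons":{"type":"number"}},"required":["moves"]}

```bash
mkdir -p pics
python3 - <<'E'
from cell import manip
import cv2
s=manip.get_state();print(s)
for n in ["scene","side","wrist"]:
    m=manip.camera_model(n);print(n,m)
    cv2.imwrite(f"pics/{n}0.png",manip.camera(n)[:,:,::-1])
E
```

```text
{'clock': 0.0, 'joint_pos': array([ 1.25407349,  0.46946423, -0.04860794,  1.53369033,  0.02409913,
        1.14098696, -0.08227162]), 'joint_vel': array([-6.80823219e-04, -1.14192831e-03,  1.55923706e-03, -1.36128849e-03,
        1.15342826e-03,  1.20568816e-05,  6.36813822e-04]), 'joint_efforts': array([-1.16081760e-04, -5.07984030e+01, -8.06577131e-02, -2.36162406e+01,
       -6.13759342e-02,  3.78618774e-02,  1.61375524e-04]), 'eef_pos': array([ 0.19145721, -0.64665513,  0.22148563]), 'eef_rot': array([-5.61079056e-04,  8.01227901e-01, -5.98358494e-01, -8.05450196e-04]), 'ft_force': array([-0.31861732, -0.49271315,  0.31100418]), 'wrist_torque': array([-0.00325653,  0.04552635,  0.01114362]), 'grip_width': 0.08691563817076357}
scene {'intrinsics': array([[441.45677222,   0.        , 253.77131409],
       [  0.        , 441.45677222, 190.32905152],
       [  0.        ,   0.        ,   1.        ]]), 'cam_to_world': array([[-0.46982294,  0.3392439 , -0.81497238, -0.41694618],
       [-0.88263878, -0.19586891,  0.42729866,  0.57637107],
       [-0.01466929,  0.92008094,  0.39145353
[... 349 characters left out ...]
7,  0.64582099, -0.72290146, -0.69411103],
       [ 0.00568595,  0.74669335,  0.66514413,  0.77362075],
       [ 0.        ,  0.        ,  0.        ,  1.        ]])}
wrist {'intrinsics': array([[286.54896289,   0.        , 252.64828459],
       [  0.        , 286.54896289, 188.0780102 ],
       [  0.        ,   0.        ,   1.        ]]), 'cam_to_world': array([[ 2.84380321e-01,  9.12452520e-01,  2.94207802e-01,
         2.73418609e-01],
       [-9.58711473e-01,  2.70780221e-01,  8.68929406e-02,
        -6.21502609e-01],
       [-3.79971228e-04, -3.06771038e-01,  9.51783266e-01,
         3.84297975e-01],
       [ 0.00000000e+00,  0.00000000e+00,  0.00000000e+00,
         1.00000000e+00]])}
```

View pics/scene0.png

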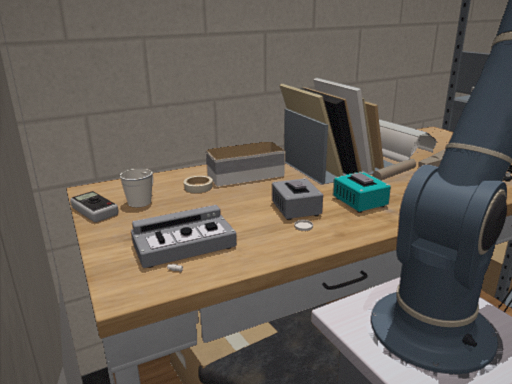

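View pics/side0.png

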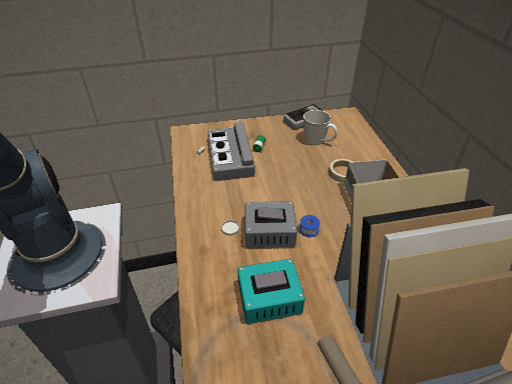

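View pics/wrist0.png

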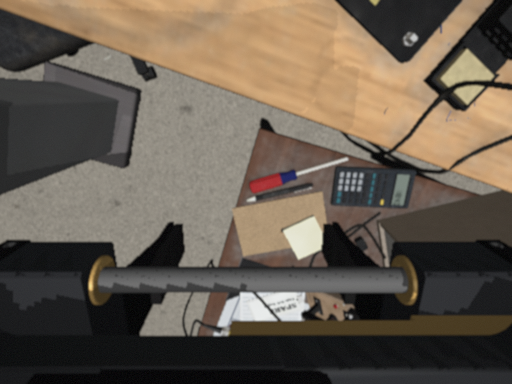

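The scene and side pictures show the console at the far left: scene (183,237), side (232,150). The grey box is at scene (297,197) and the turquoise look-alike lies to its right. I'll enlarge both.

Run:
```python
import cv2
a=cv2.imread("pics/scene0.png");b=cv2.imread("pics/side0.png")
cv2.imwrite("pics/c1.png",cv2.resize(a[195:275,115:245],None,fx=6,fy=6,interpolation=2))
cv2.imwrite("pics/c2.png",cv2.resize(b[115:185,190:280],None,fx=8,fy=8,interpolation=2))
cv2.imwrite("pics/c3.png",cv2.resize(b[190:255,215:325],None,fx=7,fy=7,interpolation=2))
cv2.imwrite("pics/c4.png",cv2.resize(a[170:235,260:340],None,fx=9,fy=9,interpolation=2))
```

```text
(no output)
```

View pics/c1.png

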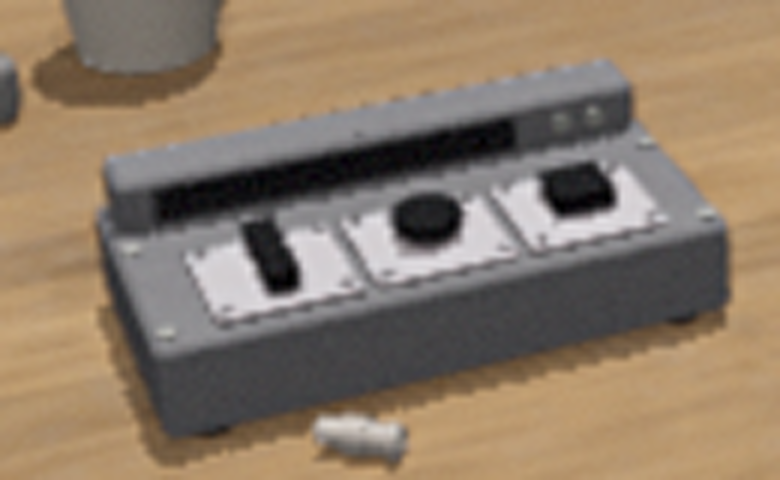

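View pics/c2.png

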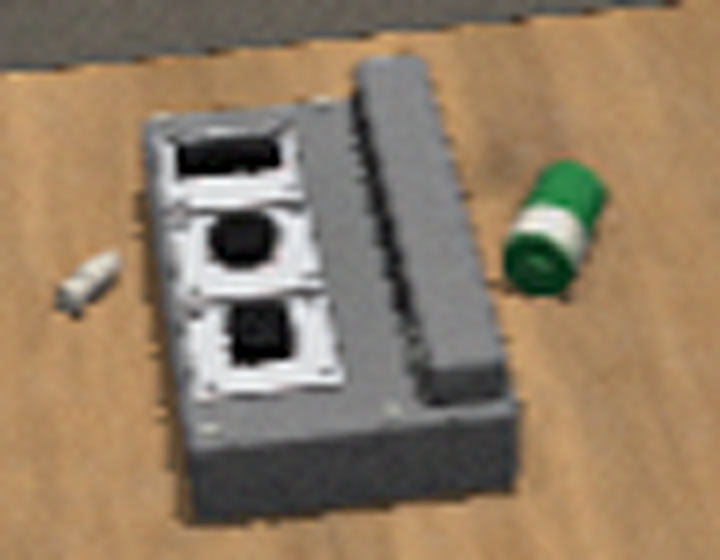

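View pics/c3.png

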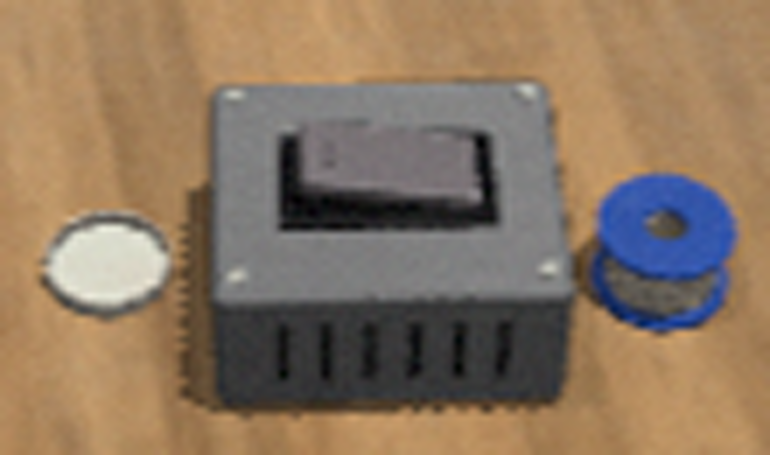

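View pics/c4.png

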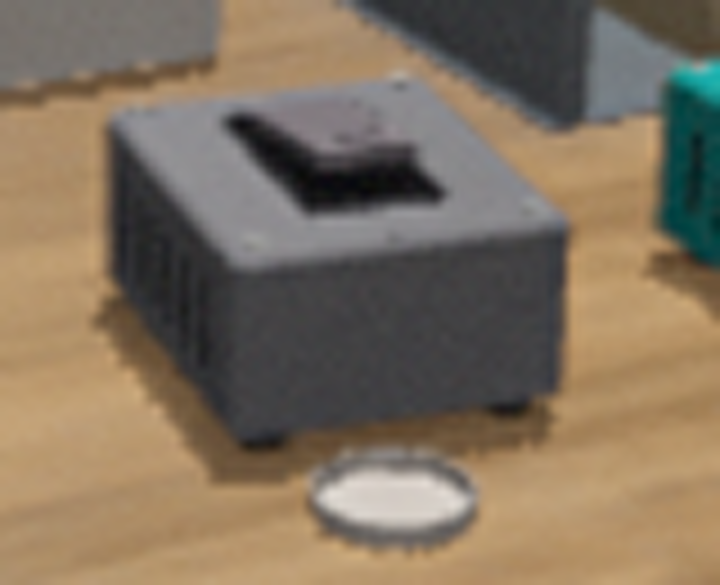

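```bash
cat > h.py <<'E'
from cell import manip
import numpy as np
def ray(cm,u,v):
    K=cm["intrinsics"];T=cm["cam_to_world"]
    d=np.linalg.solve(K,[u,v,1]);d=T[:3,:3]@(d*[1,-1,-1]);return T[:3,3],d
def hit(cm,u,v,z):
    o,d=ray(cm,u,v);return o+d*(z-o[2])/d[2]
E
python3 - <<'E'
from h import *
np.set_printoptions(precision=4,suppress=True)
def go(n,ox,oy,f,pts):
    cm=manip.camera_model(n)
    for k,u,v,z in pts: print(n,k,hit(cm,(u+.5)/f-.5+ox,(v+.5)/f-.5+oy,z)[:2])
go("side",190,115,8,[("bar",228,148,.061),("round",243,234,.061),("sq",262,322,.061),("cornerNL",150,120,.045),("cornerNR",190,445,.045),("cornerFR",515,405,.045)])
go("scene",115,195,6,[("bar",268,243,.061),("round",428,215,.061),("sq",578,183,.061),("cNL",160,350,.045),("cNR",730,222,.045),("cFR",645,125,.045)])
go("side",215,190,7,[("FL",215,85,.068),("FR",547,85,.068),("NR",572,300,.068),("NL",213,300,.068),("bz1",282,132,.07),("bz2",490,132,.07),("bz3",498,228,.07),("bz4",280,228,.07),("padL1",303,122,.087),("padL2",301,185,.087)])
go("scene",260,170,9,[("FL",112,112,.068),("FR",410,78,.068),("NR",567,225,.068),("NL",237,268,.068),("pad1",315,160,.087),("pad2",415,150,.087),("bz",308,212,.068),("bz",445,195,.07),("bz",230,118,.07)])
E
```

```text
side bar [0.4748 0.3517]
side round [0.4706 0.2897]
side sq [0.468  0.2304]
side cornerNL [0.4482 0.4044]
side cornerNR [0.431  0.1823]
side cornerFR [0.5564 0.1762]
scene bar [0.478  0.3545]
scene round [0.4691 0.293 ]
scene sq [0.465  0.2314]
scene cNL [0.4474 0.4062]
scene cNR [0.4325 0.1802]
scene cFR [0.5294 0.1738]
side FL [0.4912 0.0037]
side FR [ 0.6147 -0.0268]
side NR [ 0.59   -0.1314]
side NL [ 0.4672 -0.1009]
side bz1 [ 0.5098 -0.0287]
side bz2 [ 0.5854 -0.0474]
side bz3 [ 0.5741 -0.0943]
side bz4 [ 0.4977 -0.0753]
side padL1 [ 0.5146 -0.0416]
side padL2 [ 0.5063 -0.072 ]
scene FL [ 0.6149 -0.0251]
scene FR [ 0.5916 -0.1251]
scene NR [ 0.4675 -0.0978]
scene NL [0.4902 0.0049]
scene pad1 [ 0.5102 -0.0348]
scene pad2 [ 0.5017 -0.0653]
scene bz [ 0.5147 -0.0357]
scene bz [ 0.501  -0.0765]
scene bz [ 0.5872 -0.0527]
```

Fits from the two cameras agree: box centre about (0.541, -0.062) with yaw -0.24, square key about (0.467, 0.231) and round key about (0.470, 0.2915). Next I'll work out the approach to a point above the paddle.

```bash
cat >> h.py <<'E'
from scipy.spatial.transform import Rotation as R
def rel(p,az):
    """relative row to tool pointing down, tool x at azimuth az, TCP p"""
    s=manip.get_state();q=s["eef_rot"];Rc=R.from_quat(q,scalar_first=True)
    x=np.array([np.cos(az),np.sin(az),0]);z=np.array([0,0,-1.]);y=np.cross(z,x)
    Rt=R.from_matrix(np.c_[x,y,z]);
    return np.r_[np.degrees((Rc.inv()*Rt).as_rotvec()),Rc.inv().apply(np.array(p)-s["eef_pos"])*1e3].round(1)
def st():
    s=manip.get_state();R0=R.from_quat(s["eef_rot"],scalar_first=True).as_matrix()
    print("t",s["clock"],"p",s["eef_pos"].round(4),"az",round(np.arctan2(R0[1,0],R0[0,0]),3),"z",R0[:,2].round(3),"F",s["ft_force"].round(1),"q",s["joint_pos"].round(2),s["grip_width"])
E
python3 -c "
from h import *
st();print(rel([.519,-.057,.2],-1.809))"
```

```text
t 0.15 p [ 0.1915 -0.6468  0.2218] az -1.283 z [-0.     0.001 -1.   ] F [-0.   1.3 -0.4] q [ 1.25  0.47 -0.05  1.53  0.02  1.14 -0.08] 0.0871382168171367
[ 0.000e+00  1.000e-01  3.010e+01 -4.726e+02 -4.815e+02  2.240e+01]
```

Emit:
{"name": "carry_out", "arguments": {"moves": [[[0,0,2,-20,-20,0,0],[0,0,4,-50,-50,0,0],[0,0,6,-85,-85,0,0],[0,0,8,-120,-120,0,0],[0,0,10,-155,-155,0,0],[0,0,12,-190,-190,0,0],[0,0,14,-225,-225,0,0],[0,0,16,-260,-260,0,0],[0,0,18,-295,-295,0,0],[0,0,20,-320,-320,0,0]]], "newtons": 20}}

```text
clock: 1.4
eef_pos: [0.4083, -0.2468, 0.2222]
eef_rot: [0.0, -0.686, 0.728, 0.001]
ft_force: [-0.6, -0.2, -0.1]
grip_width: 0.0013
```

```bash
python3 -c "
from h import *
st();print(rel([.519,-.057,.15],-1.809))"
```

```text
t 1.4 p [ 0.4083 -0.2468  0.2222] az -1.631 z [-0.     0.002 -1.   ] F [-0.6 -0.2 -0.1] q [ 0.66  0.16 -0.23  1.98  0.04  1.01 -1.22] 0.0013252616416742978
[ 0.00e+00  1.00e-01  1.02e+01 -1.96e+02 -9.92e+01  7.25e+01]
```

Emit:
{"name": "carry_out", "arguments": {"moves": [[[0,0,1,-25,-13,0,0],[0,0,3,-60,-30,5,0],[0,0,5,-95,-48,12,0],[0,0,7,-130,-66,24,0],[0,0,9,-160,-81,40,0],[0,0,10,-180,-91,54,0],[0,0,10.2,-192,-97,64,0],[0,0,10.2,-196,-99.2,70,0],[0,0,10.2,-196,-99.2,72.5,0],[0,0,10.2,-196,-99.2,72.5,0]]]}}

```text
clock: 2.65
eef_pos: [0.5188, -0.0581, 0.1501]
eef_rot: [0.0, -0.617, 0.787, 0.001]
ft_force: [0.3, -0.5, 1.0]
grip_width: 0.0004
```

Run:
```python
from h import *
import cv2
st();print(rel([.519,-.057,.09],-1.809))
for n,(a,b,c,d) in {"side":(170,270,200,330),"scene":(140,240,240,350),"wrist":(0,384,0,512)}.items():
    im=manip.camera(n)[a:b,c:d,::-1];f=6 if n!="wrist" else 1.5
    cv2.imwrite(f"pics/{n}1.png",cv2.resize(im,None,fx=f,fy=f,interpolation=2))
```

```text
t 2.65 p [ 0.5188 -0.0581  0.1501] az -1.81 z [-0.     0.001 -1.   ] F [ 0.3 -0.5  1. ] q [ 0.31  0.32 -0.33  1.96  0.13  0.88 -1.91] 0.00037506049206451276
[ 0.   0.1 -0.1 -1.   0.  60.1]
```

View pics/side1.png

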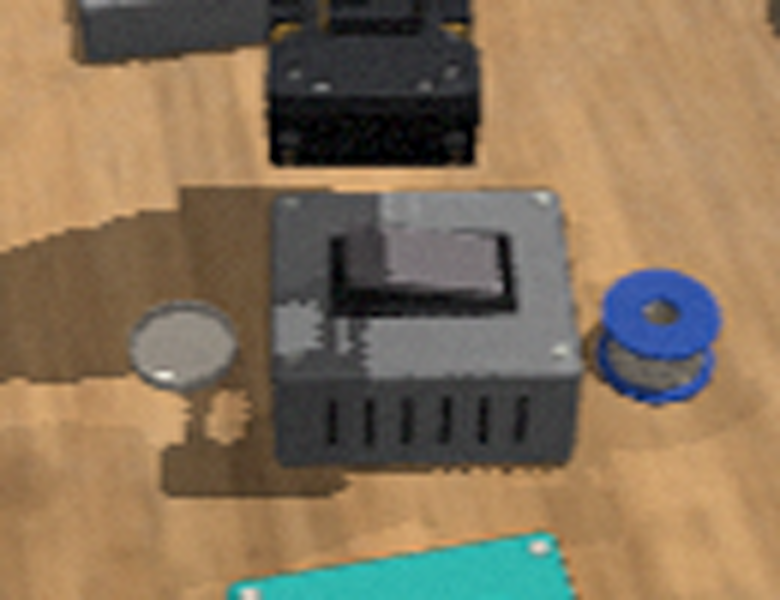

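View pics/scene1.png

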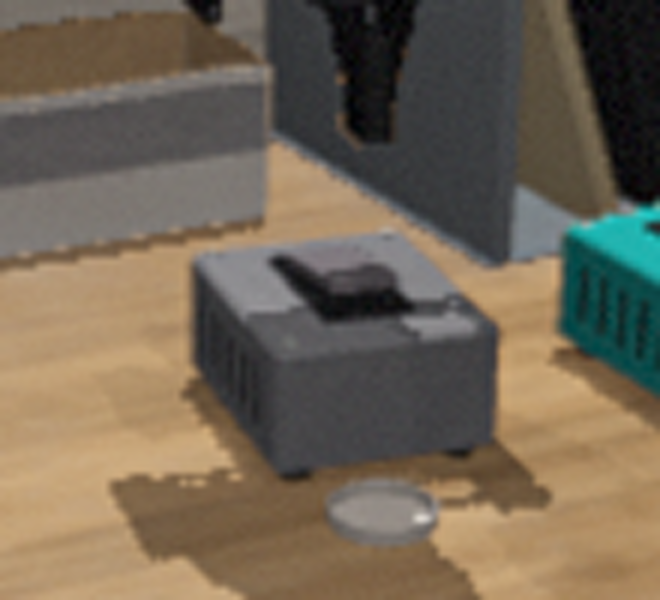

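View pics/wrist1.png

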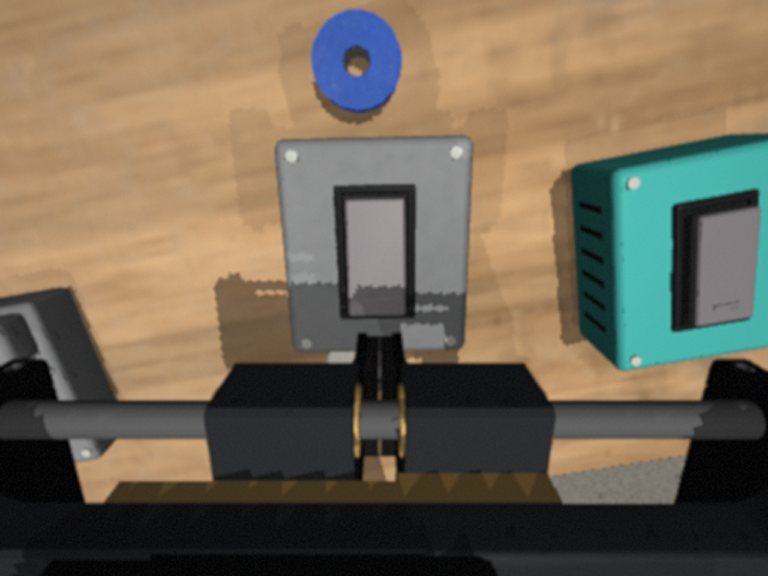

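The wrist picture shows the paddle centre at column 377 and the fingertips at about 379, with the box squared to the tool, so I'll press down.

Emit:
{"name": "carry_out", "arguments": {"moves": [[[0,0,0,-1,0,20,0],[0,0,0,-1,0,45,0],[0,0,0,-1,0,58,0],[0,0,0,-1,0,62,0],[0,0,0,-1,0,65,0],[0,0,0,-1,0,68,0],[0,0,0,-1,0,70,0],[0,0,0,-1,0,72,0],[0,0,0,-1,0,74,0],[0,0,0,-1,0,74,0]]]}}

```text
clock: 4.05
eef_pos: [0.5193, -0.0565, 0.0783]
eef_rot: [0.0, -0.618, 0.786, 0.0]
ft_force: [-6.9, 0.2, 16.8]
grip_width: 0.0003
```

Run:
```python
from h import *
import cv2
st()
for n,(a,b,c,d) in {"side":(170,270,200,330),"scene":(140,240,240,350)}.items():
    im=manip.camera(n)[a:b,c:d,::-1];f=6
    cv2.imwrite(f"pics/{n}2.png",cv2.resize(im,None,fx=f,fy=f,interpolation=2))
```

```text
t 4.05 p [ 0.5193 -0.0565  0.0783] az -1.81 z [ 0.     0.001 -1.   ] F [-6.9  0.2 16.8] q [ 0.28  0.42 -0.31  2.02  0.19  0.73 -1.96] 0.0003273668080522719
```

View pics/side2.png

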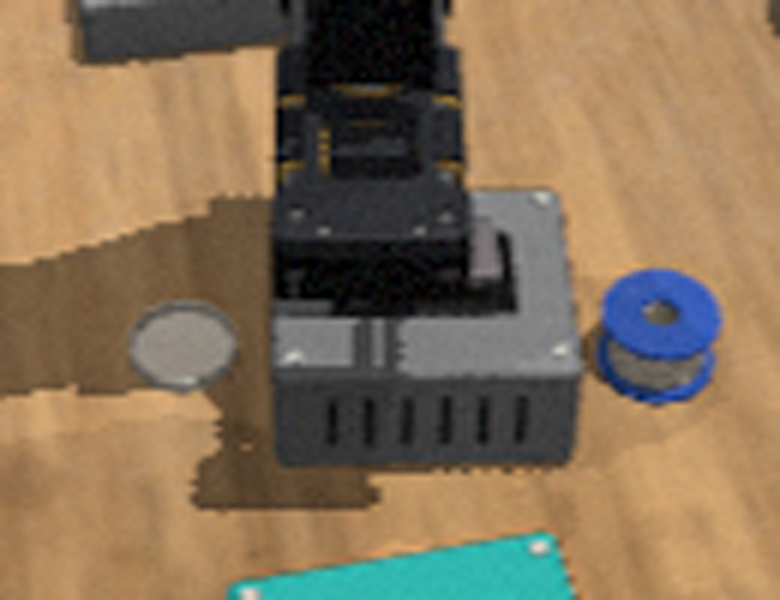

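View pics/scene2.png

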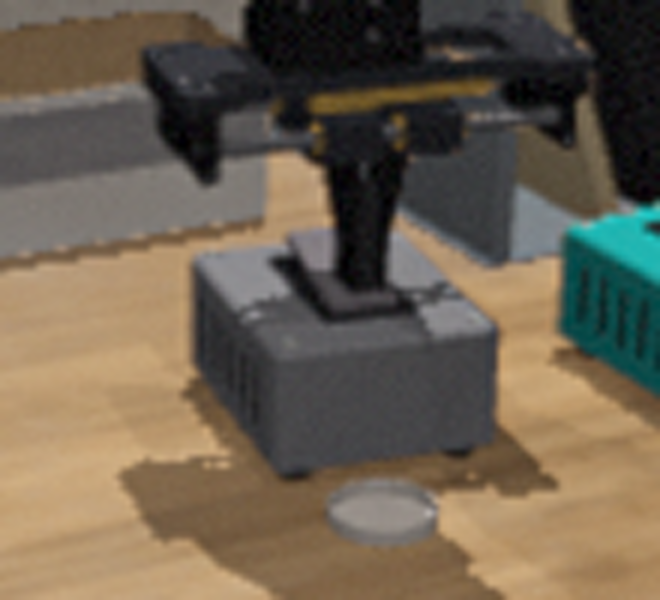

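The near half is down, the far half stands up in both pictures, and 17 N is resting on the stop. I'll lift off and move to above the square key.

Emit:
{"name": "carry_out", "arguments": {"moves": [[[0,0,0,0,0,-8,0],[0,0,0,0,0,-25,0],[0,0,0,0,0,-45,0],[0,0,0,0,0,-60,0],[0,0,0,0,0,-70,0],[0,0,0,-20,0,-70,0],[0,0,0,-50,4,-70,0],[0,0,0,-85,8,-70,0],[0,0,0,-115,12,-70,0],[0,0,0,-130,14,-70,0]]]}}

```text
clock: 5.4
eef_pos: [0.5364, 0.0748, 0.1484]
eef_rot: [0.0, -0.619, 0.786, 0.0]
ft_force: [-0.2, -0.6, -0.4]
grip_width: 0.0004
```

Run:
```python
from h import *
import cv2
st();print(rel([.4665,.231,.12],-1.55))
for n,(a,b,c,d) in {"side":(170,270,200,330),"wrist":(0,384,0,512)}.items():
    im=manip.camera(n)[a:b,c:d,::-1];f=6 if n!="wrist" else 1.5
    cv2.imwrite(f"pics/{n}3.png",cv2.resize(im,None,fx=f,fy=f,interpolation=2))
```

```text
t 5.4 p [0.5364 0.0748 0.1484] az -1.808 z [ 0.     0.001 -1.   ] F [-0.2 -0.6 -0.4] q [ 0.09  0.36 -0.38  1.91  0.17  0.9  -2.18] 0.000361092808958402
[ 0.000e+00  1.000e-01 -1.480e+01 -1.354e+02  1.046e+02  2.860e+01]
```

View pics/side3.png

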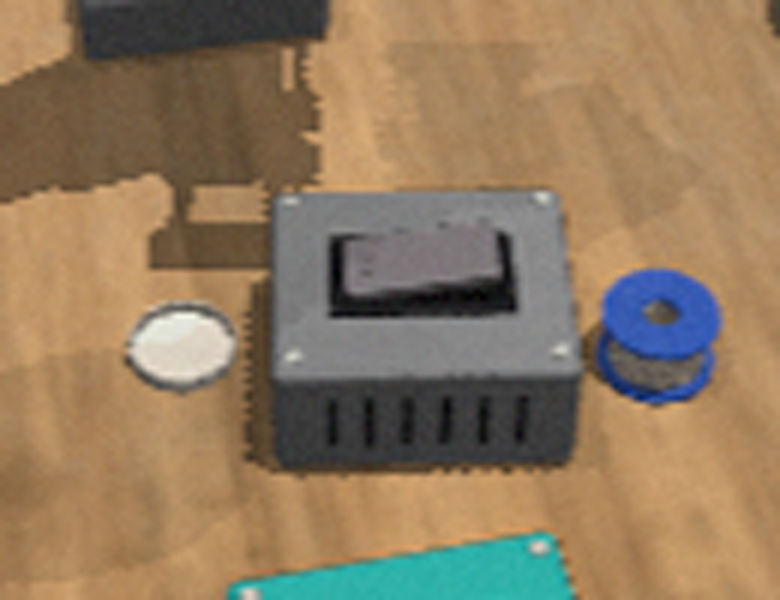

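View pics/wrist3.png

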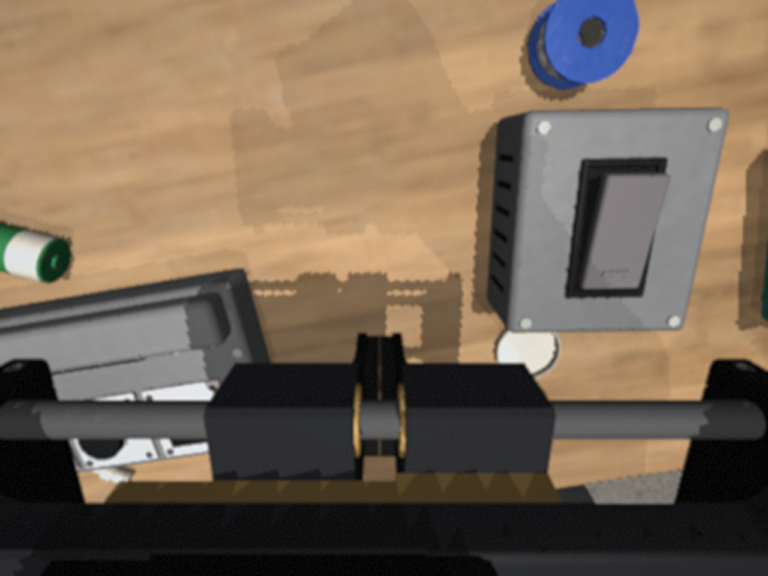

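The side picture shows the paddle in the on position with its far end up. Next, above the square key.

Emit:
{"name": "carry_out", "arguments": {"moves": [[[0,0,-2,-15,12,0,0],[0,0,-4,-35,27,0,0],[0,0,-6,-60,46,5,0],[0,0,-9,-85,66,10,0],[0,0,-12,-108,84,16,0],[0,0,-14,-125,97,22,0],[0,0,-14.8,-133,103,26,0],[0,0,-14.8,-135.4,104.6,33,0],[0,0,-14.8,-135.4,104.6,43,0],[0,0,-14.8,-135.4,104.6,58,0]]]}}

```text
clock: 6.75
eef_pos: [0.4672, 0.2298, 0.0898]
eef_rot: [-0.001, 0.714, -0.7, -0.0]
ft_force: [-0.3, -0.8, -0.1]
grip_width: 0.0006
```

Run:
```python
from h import *
import cv2
st();print(rel([.4665,.231,.061],-1.53))
for n,(a,b,c,d) in {"side":(105,190,180,290),"scene":(180,280,110,240)}.items():
    im=manip.camera(n)[a:b,c:d,::-1];f=6
    cv2.imwrite(f"pics/{n}4.png",cv2.resize(im,None,fx=f,fy=f,interpolation=2))
```

```text
t 6.75 p [0.4672 0.2298 0.0898] az -1.551 z [ 0.001  0.001 -1.   ] F [-0.3 -0.8 -0.1] q [-0.17  0.42 -0.46  2.01  0.27  0.77 -2.34] 0.0005910786197180668
[-0.   0.  -1.2 -1.1  0.7 28.8]
```

View pics/side4.png

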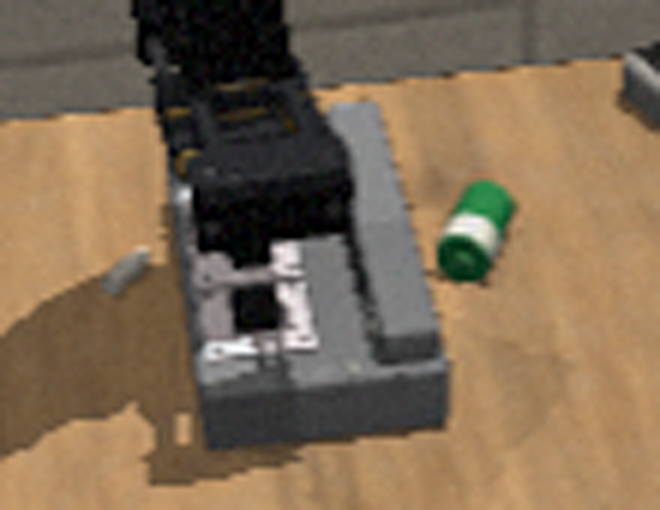

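View pics/scene4.png

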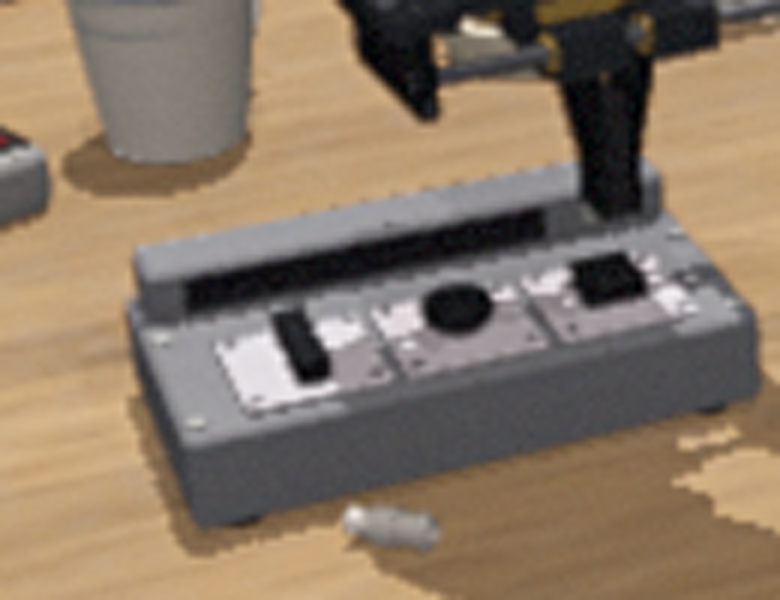

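The tip is above the square key in both pictures: scene tip (612,212), key (610,275). I'll press to 2 mm past its stop and lift within the same call.

Emit:
{"name": "carry_out", "arguments": {"moves": [[[0,0,0,-1,0.7,15,0],[0,0,0,-1,0.7,24,0],[0,0,0,-1,0.7,28,0],[0,0,0,-1,0.7,31,0],[0,0,0,-1,0.7,34,0],[0,0,0,-1,0.7,36,0],[0,0,0,-1,0.7,37,0],[0,0,0,-1,0.7,38,0],[0,0,0,-1,0.7,38,0],[0,0,0,-1,0.7,38,0]]]}}

```text
clock: 8.1
eef_pos: [0.4647, 0.2301, 0.055]
eef_rot: [0.002, 0.714, -0.7, 0.001]
ft_force: [-12.6, -6.8, 39.5]
grip_width: 0.0005
```

Run:
```python
from h import *
st()
```

```text
t 8.1 p [0.4647 0.2301 0.055 ] az -1.551 z [-0.002 -0.004 -1.   ] F [-12.6  -6.8  39.5] q [-0.2   0.48 -0.44  2.03  0.31  0.7  -2.38] 0.0005051477856993306
```

I held this press rather than lifting as I'd said. The TCP stopped at 55.0 mm, the key's fully-down height, under 39.5 N. Now I'll lift and move to above the round key.

Emit:
{"name": "carry_out", "arguments": {"moves": [[[0,0,0,0,0,-5,0],[0,0,0,0,0,-15,0],[0,0,0,0,0,-27,0],[0,0,0,0,0,-35,0],[0,0,0,-8,0,-38,0],[0,0,0,-22,0,-38,0],[0,0,0,-40,-2,-38,0],[0,0,0,-54,-4,-38,0],[0,0,0,-61,-4,-38,0],[0,0,0,-61,-4,-38,0]]]}}

```text
clock: 9.35
eef_pos: [0.4672, 0.292, 0.0925]
eef_rot: [0.002, 0.715, -0.699, 0.001]
ft_force: [-0.0, 0.1, 0.0]
grip_width: 0.0006
```

Run:
```python
from h import *
import cv2
st();print(rel([.470,.2915,.061],-1.53))
for n,(a,b,c,d) in {"side":(105,190,180,290),"scene":(180,280,110,240)}.items():
    im=manip.camera(n)[a:b,c:d,::-1];f=6
    cv2.imwrite(f"pics/{n}5.png",cv2.resize(im,None,fx=f,fy=f,interpolation=2))
```

```text
t 9.35 p [0.4672 0.292  0.0925] az -1.549 z [-0.002 -0.004 -1.   ] F [-0.   0.1  0. ] q [-0.28  0.47 -0.46  1.93  0.28  0.81 -2.44] 0.0005750959523207347
[ 0.2 -0.2 -1.1  0.4 -2.8 31.5]
```

View pics/side5.png

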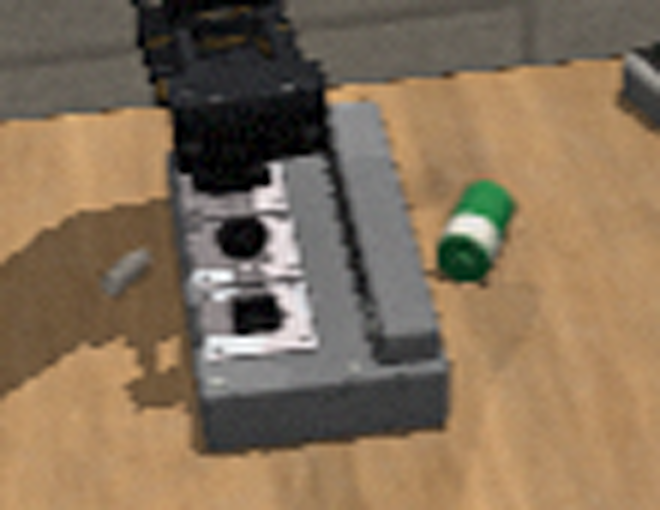

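View pics/scene5.png

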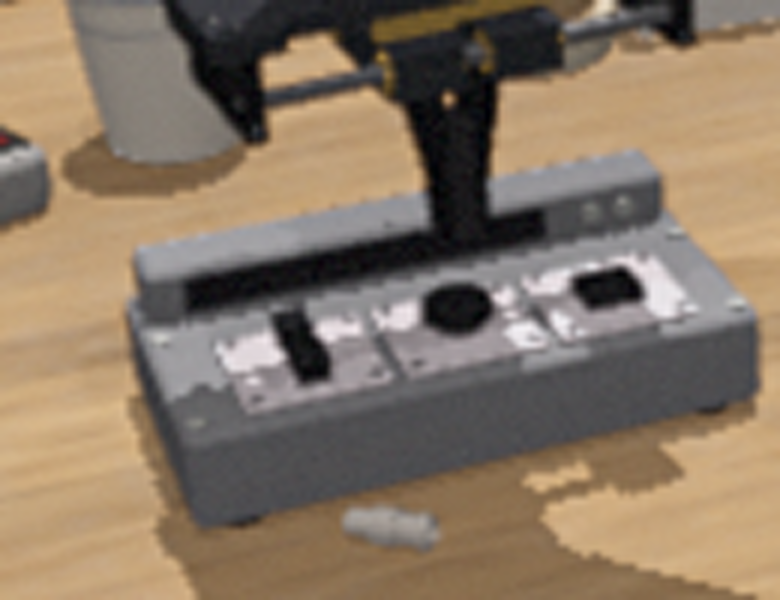

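The square key stays down, flush-looking in the scene picture at (607,287). The tip is over the round key, so I'll press and hold.

Emit:
{"name": "carry_out", "arguments": {"moves": [[[0,0,0,0.4,-2.5,15,0],[0,0,0,0.4,-2.5,25,0],[0,0,0,0.4,-2.5,29,0],[0,0,0,0.4,-2.5,32,0],[0,0,0,0.4,-2.5,35,0],[0,0,0,0.4,-2.5,37,0],[0,0,0,0.4,-2.5,38,0],[0,0,0,0.4,-2.5,39,0],[0,0,0,0.4,-2.5,39,0],[0,0,0,0.4,-2.5,39,0]]]}}

```text
clock: 10.7
eef_pos: [0.4697, 0.2899, 0.0553]
eef_rot: [0.003, 0.714, -0.7, 0.001]
ft_force: [-5.8, -4.7, 16.0]
grip_width: 0.0005
```

Run:
```python
from h import *
import cv2
st()
for n,(a,b,c,d) in {"side":(105,255,180,310),"scene":(180,280,110,240)}.items():
    im=manip.camera(n)[a:b,c:d,::-1];f=4
    cv2.imwrite(f"pics/{n}6.png",cv2.resize(im,None,fx=f,fy=f,interpolation=2))
st()
```

```text
t 10.7 p [0.4697 0.2899 0.0553] az -1.551 z [-0.002 -0.006 -1.   ] F [-5.8 -4.7 16. ] q [-0.3   0.52 -0.44  1.95  0.32  0.74 -2.47] 0.000499894372700543
t 10.8 p [0.4696 0.2899 0.0553] az -1.551 z [-0.002 -0.006 -1.   ] F [-6.1 -3.6 15.5] q [-0.3   0.52 -0.44  1.95  0.32  0.74 -2.47] 0.0008011471148026085
```

View pics/side6.png

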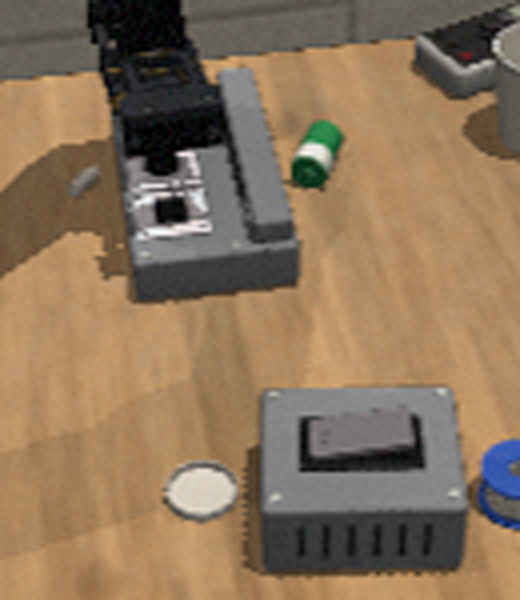

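View pics/scene6.png

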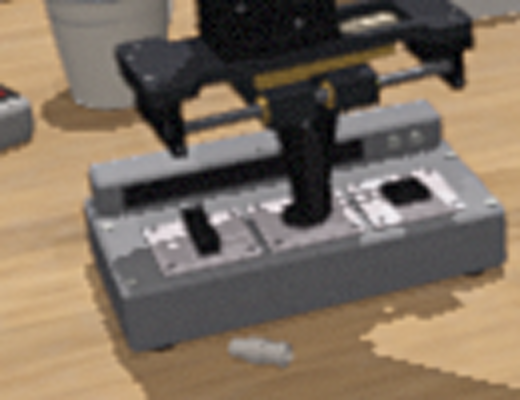

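Run:
```python
from h import *
print(manip.sign_off());st()
```

```text
the job is handed in; nothing more can be done
None
the job is handed in; nothing more can be done
```

I pressed the paddle, the square key and the round key in that order with the fingers shut. I handed the job in at about 10.8 s, still holding the round key down. Sign-off gives no verdict, so these are my own last checks.

- **Paddle:** it is tipped to on. After I lifted off, the side picture showed its far half standing up, and it looked the same in the last picture.
- **Square key:** the fingertips stopped at 55.0 mm, the key's fully-down height, under 39.5 N. In the later pictures it has stayed down.
- **Round key:** it is held at 55.3 mm, about 5.7 of its 6 mm, with a steady upward force of 15–16 N.
- **Bar key and loose things:** the bar key looks up and was not touched. The adapter, battery cell, reel and disc look unmoved in the pictures.

No check failed or disagreed. The pushes did carry sideways forces of up to about 13 N, which shifted the fingertips by 2–3 mm on the keys.

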